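Seat the water tray in the dehumidifier

TASK

Put the dehumidifier's loose water tray back: stand it nose first between the splayed guides in front of the machine, then push it straight in along the shelf so the guides centre it, on past the sprung catches inside until it is fully home against the back stop, which you will have to feel for. Push firmly but gently, never shoving or ramming it, then let go; leave the other things on the shelf where they are.

Things in the scene. Friction and masses are not known exactly. Their poses are not given: they have to be found in the camera images.
- tray: Loose empty water tray, white plastic, about 250 g: open box 130 long (x) x 90 wide (y) x 45 mm high, 4 mm walls. Origin: centre of underside. +x points to its nose (goes in first, upright corners rounded 10 mm); its flat front wall, to be pushed, has its outer face at x = -65 mm. A bridge handle stands over the -x half. Each side has an upright rounded rib at x = +40 mm, 4 mm proud, z 30 to 44 mm.
- tray_handle (a point): Middle of the tray's bridge handle, 30 mm behind the tray's origin and 67 mm above its underside. The bar runs lengthwise (tray x), 66 mm long, 14 mm wide (y), 14 mm high (60 to 74 mm above the underside, clear of the rim): grip from above across y. Axes as the tray's.
- dehumidifier: White dehumidifier, fixed: housing 200 wide (y), 170 deep, 245 mm high. Origin: on the shelf, where the tray's origin stands when home with the bay's seat at mid setting; the seat may be set up to 13 mm nearer or deeper, unseen and unmeasured. +x goes into the machine, the push direction; the tray's axes end parallel to these. Front face at x = +20 mm, bay 93 wide, 55 mm high, no step.
- guide_mouth (a point): Midway between the tips of the two fixed guides, on the shelf, 105 mm in front of the dehumidifier's origin; axes as the dehumidifier's. Guides: 28 mm high, 8 mm thick; inner faces 153 mm apart here, closing evenly to 93 mm at 50 mm before the origin, then parallel into the bay.
- bay_mouth (a point): Middle of the bay's opening in the front face, 20 mm past the dehumidifier's origin, 25 mm up. Inside, the seat has two sprung catch rollers that the tray's ribs push aside over the last 9 mm (about 6 to 10 N in all, plus 2 to 4 N sliding friction), yielding 2.5 mm before home; then they draw the tray to a rigid stop and hold it. There force climbs steeply; pushing over 20 N there is ramming.
- tray_switch (a joint): Small plunger in the seat's stop, pressed in by the tray's nose: 0 = free, about 0.005 (5 mm, value in m) = tray fully home (it weighs under 1 N on the tray). More than 3.5 mm counts as home. Only moves in the last 5 mm of the push and reads coarsely (noise as large as 2 mm).
- bowl: clear glass bowl, 110 mm across, 50 mm high; origin at the centre of its underside. Bystander
- tin: steel tin 75 x 100 x 50 mm with a closed flip-top lid, fixed to the shelf; origin at the centre of its underside. Bystander
- coaster: round wooden coaster, 94 mm across, 9 mm thick; origin at the centre of its underside. Bystander
- peg: green plastic clothes peg lying flat, 75 x 18 x 10 mm, long axis x; origin at the centre of its underside. Bystander
- doorstop: dark rubbery silicone doorstop wedge, 120 x 40 mm, 8 mm to 32 mm high, rising along +x; origin at the centre of its underside. Bystander
- cup: white mug, 72 mm across, 80 mm high; origin at the centre of its underside. Bystander

How it is judged:
By the outcome, as a careful person would: the job done as asked, in the order asked, and still so for the second after the job is handed in, with the robot touching nothing.
It also fails if it takes over 56 s, if anything falls off the work surface, if the arm or the gripper's body presses on something with over 40 N, if the wrist force passes 120 N, or if a joint passes its speed limit or range.

ROBOT

A 6-joint arm with a two-finger parallel gripper is mounted at the origin on the work surface. World frame = base frame: x ahead of the robot, y to its left, z up, the work surface at z = 0. Lengths are in mm, angles in rad, forces in N, time in s.
With the tool pointing down it reaches from about 275 to 825 mm from the base axis. Payload 5.2 kg.
Tool frame: the origin (TCP) lies between the finger pads; the fingertips stand 14 mm ahead of it and the grasp point (between the pads) lies 5 mm behind it; z points along the fingers, y is the line along which they close (so a half turn about z gives the same grasp; the last joint's range is limited). The gripper opens to 93 mm and grips with 3 to 60 N. Pads are 15 mm wide; open, the fingers measure 128 mm over their backs; the gripper's body (75 mm by 188 mm) begins 65 mm behind the grasp point.
Start: joints at [1.094, 0.259, 1.535, -0, 1.348, -0.203], TCP at [148.693, 529.524, 232.653] pointing down, gripper open.
Joint ranges: [-3.14, 3.14], [-0.91, 2.08], [0.19, 2.58], [-1.22, 4.36], [0.22, 2.71], [-3.12, 3.12]. Speed limits (rad/s): [2.57, 2.57, 3.14, 3.14, 3.14, 3.14].

INTERFACE

Orientations are given as a rotation vector (axis times angle).
In Python, from cell import * gives the robot as it stands. The module is installed in compiled form; this text tells all that it offers.
- The arm moves only by the tool step_arm, never from a script. Its argument "plan" is one flat list of numbers, 7 for each row, row after row: the shift along the tool's x, y, z in m, then the turn, a rotation vector about the tool's x, y, z in rad, then the closure in counts, from 0 (fully open) to 255 (shut). A call has 1 to 20 rows; each row is the pose to reach, as a shift and turn from the pose commanded when the call began, along the tool's axes at that moment; what a row does not reach only later rows make up. A row lasts 1/8 s, in which the tool goes at most 62.5 mm and 10.7 degrees, less where a joint would pass 70% of its speed; a pose out of reach is approached as far as the arm can. A call with a gripper value outside its range is refused whole. The fingers move at their own pace and stop on an object; the grip force is fixed at half the most. Time passes only in rows, so rows that repeat a pose let the fingers close. It gives the time, the measured TCP pose, the force, the opening and the grip force at its end, in the units of the state.
- observe(): the state, without advancing time (a new reading comes with each control period).
- get_image(name): name is "side" or "top" or "wrist"; returns the picture (400x640x3 uint8, red, green, blue); there is no depth.
- camera_info(name): a dict with "fovy" (degrees; the focal length in pixels is half the picture's height over the tangent of half this angle, whatever the lens; pixels are square), "cx", "cy" (the principal point, pixels), "rvec" (rotation vector, rad) and "tvec" (3), from world to camera coordinates, as OpenCV has them. Camera axes: x right, y down, z forward; pixel columns grow to the right and rows downward; lengths in mm; the calibration is good to about 2 mm. A picture is of the moment at which its call begins: read the wrist's pose just before it. camera_info takes no time and is no camera call; for the wrist camera it gives the pose at the moment of the call.
- sign_off(): hands the job in; it is judged then, once.
The state is a dict: "time": time; "joint_positions": joint angles; "joint_vel": joint speeds; "joint_torque": joint torques, N m; "tcp_pos": TCP position; "eef_rot": TCP orientation; "force": force on the tool from outside, world axes, zero at the start; "moment": the same for the moment, N m; "opening": opening from 0.0 (shut) to 1.0 (fully open); "finger_force": force on a finger pad.
Only numpy, scipy, OpenCV 4.12 (cv2) and the standard library are available. Lean on these libraries where they do the work, as an engineer would, in place of code of your own. Each camera call takes 0.05 s, during which the arm holds its last target. There are 200 camera calls.

## Working session

There is one attempt and no reset: what is moved stays moved. The work goes in short steps, Python scripts to look and compute and a tool call to move; the robot and the scene stay as the last step left them, time stands still between calls to the robot, and variables do not carry over. Pictures are saved under pics/ and viewed, at most 10 in all, crops included, and the job is handed in when it is done.

Besides the shell and the picture viewer there is one more tool, called after "Call:" as name(argument=value, ...), one argument or row to a line, values as JSON. step_arm: Moves the arm, as the interface text tells. Its arguments: {"type":"object","properties":{"plan":{"type":"array"}},"required":["plan"]}

```bash
mkdir -p pics; cat > h.py <<'E'
from cell import *
import cv2, numpy as np
def snap(n,f):
    im=get_image(n); cv2.imwrite('pics/'+f,im[:,:,::-1]); return im
def cam(n):
    c=camera_info(n); f=200/np.tan(np.radians(c['fovy'])/2)
    return np.array([[f,0,c['cx']],[0,f,c['cy']],[0,0,1]]),cv2.Rodrigues(np.array(c['rvec'],float))[0],np.array(c['tvec'],float)
def ray(n,px,z):
    K,R,t=cam(n); d=R.T@np.linalg.inv(K)@np.array([px[0],px[1],1.]); o=-R.T@t
    return o+d*(z-o[2])/d[2]
def proj(n,P):
    K,R,t=cam(n); p=(K@(R@np.atleast_2d(P).T+t[:,None])); return (p[:2]/p[2]).T
E
python3 - <<'E'
from h import *
print(observe())
for n in('top','side','wrist'): print(camera_info(n))
snap('top','t0.png');snap('side','s0.png')
E
```

```text
{'time': 0.0, 'joint_positions': array([ 1.09422437e+00,  2.59348646e-01,  1.53606767e+00, -1.66104998e-06,
        1.34797759e+00, -2.02815575e-01]), 'joint_vel': array([-0.00075244, -0.00036327, -0.0008143 , -0.00059388, -0.00093602,
        0.00127995]), 'joint_torque': array([-3.18096118e-04, -4.37318802e+01, -2.83988982e+01,  7.20250444e-02,
        4.13820497e-02, -1.02335173e-04]), 'tcp_pos': array([148.44011523, 529.06107985, 231.82082011]), 'eef_rot': array([-4.28591592e-01, -3.11161461e+00,  2.66807220e-03]), 'force': array([-0.31129774, -0.37479215,  0.90510332]), 'moment': array([ 0.02300294,  0.01241338, -0.03211936]), 'finger_force': 0.0, 'opening': 1.000522137171948}
{'fovy': 49.879306841618984, 'cx': 314.60075717942027, 'cy': 196.32613894159977, 'rvec': array([ 2.12806288, -2.09640339,  0.21806096]), 'tvec': array([ -84.24695112,  552.60435911, 1017.18410519])}
{'fovy': 44.569959078077126, 'cx': 324.9437162718452, 'cy': 188.39852357439673, 'rvec': array([ 2.3188307 , -0.21107967,  0.0937015 ]), 'tvec': array([-567.74945861,   52.83555758, 1484.07952109])}
{'fovy': 65.87678545059154, 'cx': 317.59698263591446, 'cy': 201.37411557786072, 'rvec': array([-2.32486274, -1.76056385, -0.23823064]), 'tvec': array([-548.87885172,  -30.69972815,  390.99028948])}
```

View pics/t0.png

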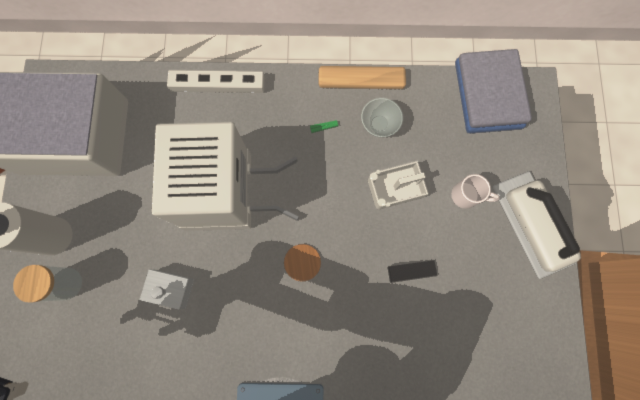

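View pics/s0.png

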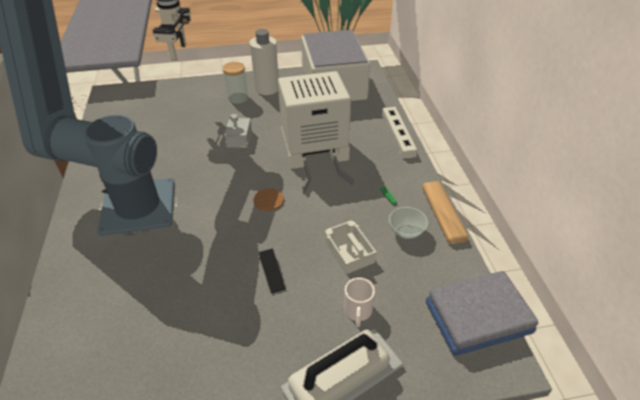

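The top picture shows the machine at about (200,175) with its guides pointing right to (295,160)/(297,217). The tray is at (398,185), with the bowl at (382,118), the mug at (472,191), the doorstop at (412,271), the coaster at (302,262) and the peg at (324,127). Next I'll enlarge the tray and the guides.

```bash
python3 - <<'E'
from h import *
im=cv2.imread('pics/t0.png')
cv2.imwrite('pics/t0a.png',cv2.resize(im[145:225,350:450],None,fx=7,fy=7,interpolation=cv2.INTER_CUBIC))
cv2.imwrite('pics/t0b.png',cv2.resize(im[115:240,145:305],None,fx=4.8,fy=4.8,interpolation=cv2.INTER_CUBIC))
for p in [(398,185),(240,175),(295,160),(297,217)]: print(p,ray('top',p,0))
E
```

```text
(398, 185) [ 599.79073675 -296.29902382    0.        ]
(240, 175) [620.80099503 123.5827096    0.        ]
(295, 160) [664.53330484 -21.7796896    0.        ]
(297, 217) [510.03075423 -30.74429195   0.        ]
```

View pics/t0a.png

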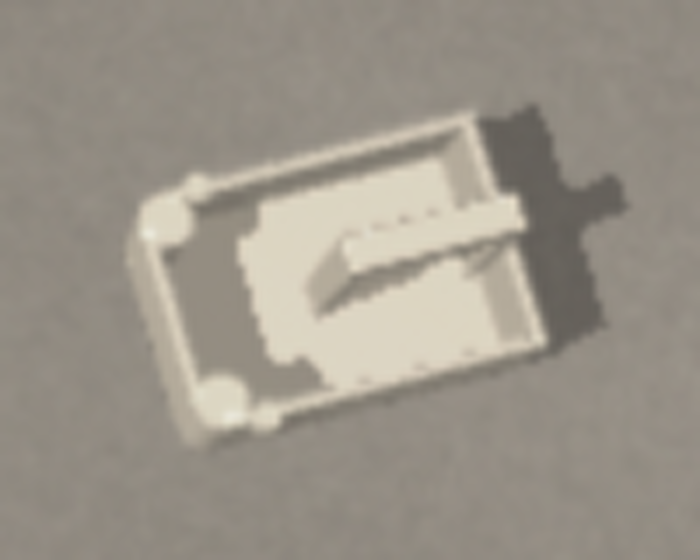

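View pics/t0b.png

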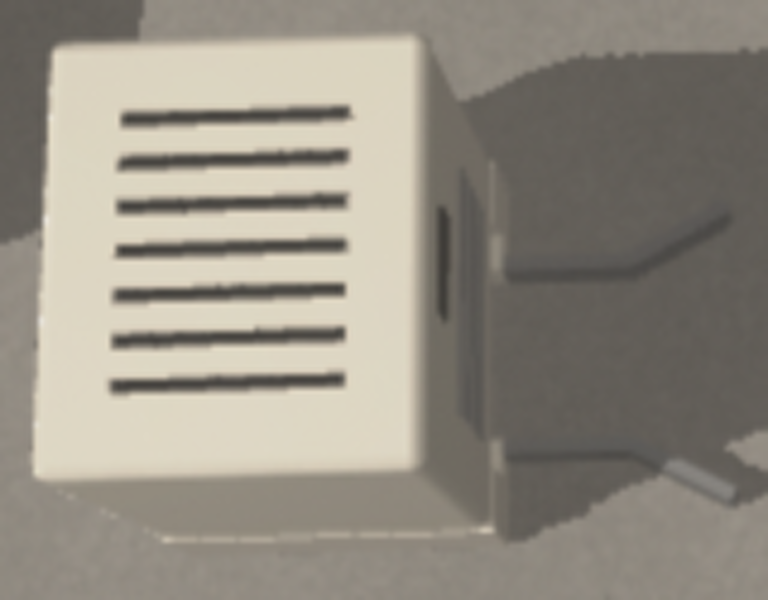

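The tray's nose points to image left, with its back corners at crop (472,113) and (547,343), ribs at (197,187) and (266,418), and bar middle at (435,232). For the machine, the top corners are at (52,45), (422,37), (418,470) and (33,478), the guide bends at (632,272) and (632,455), and the tips at (732,212) and (738,488). I'll fit both models to these.

```bash
cat >> h.py <<'E'
from scipy.optimize import least_squares
def fit(n,M,px,x0):
    M=np.array(M,float);px=np.array(px,float)
    def w(p):
        c,s=np.cos(p[2]),np.sin(p[2]); return M@np.array([[c,-s,0],[s,c,0],[0,0,1]]).T+[p[0],p[1],0]
    r=least_squares(lambda p:(proj(n,w(p))-px).ravel(),x0,x_scale=[100,100,1],loss='soft_l1')
    return r.x,(proj(n,w(r.x))-px).round(1)
E
python3 - <<'E'
from h import *
un=lambda L,s,o:[((u+.5)/s-.5+o[0],(v+.5)/s-.5+o[1]) for u,v in L]
M=[(-65,-45,45),(-65,45,45),(40,-47,44),(40,47,44),(-30,0,74),(-63,0,74)]
print(*fit('top',M,un([(472,113),(547,343),(197,187),(266,418),(435,232),(520,212)],7,(350,145)),[600,-296,1.5]))
M=[(190,-100,245),(20,-100,245),(20,100,245),(190,100,245),(20,100,0),(-50,-46.5,28),(-50,46.5,28),(-105,-76.5,28),(-105,76.5,28)]
p=[(52,45),(422,37),(418,470),(33,478),(492,530),(632,272),(632,455),(732,212),(738,488)]
print(*fit('top',M,un(p,4.8,(145,115)),[600,80,1.5]))
print(*fit('top',M[4:],un(p,4.8,(145,115))[4:],[600,80,1.5]))
print('other',[ray('top',q,z).round() for q,z in [((382,118),50),((472,191),80),((302,262),9),((324,127),10),((412,271),20)]])
E
```

```text
[ 592.93471165 -286.98993069    1.84190816] [[-0.1  0.1]
 [-0.2  0.3]
 [-0.3 -1.1]
 [ 0.4  0.8]
 [-0.1  0.1]
 [ 0.4 -0.3]]
[577.90940792  73.58260491   1.60970636] [[-1.2 -1.7]
 [ 1.6 -1.9]
 [ 1.1  0.5]
 [-2.4  0.8]
 [ 3.2  3.8]
 [-0.3 -0.5]
 [-0.  -3.5]
 [-0.1  0.4]
 [-0.4  0.8]]
[580.58052913  73.98783197   1.58805543] [[ 2.2  2.6]
 [ 0.  -1.1]
 [-0.6 -4.1]
 [ 0.4  0.3]
 [-1.2  0.6]]
other [array([ 767., -249.,   50.]), array([ 568., -462.,   80.]), array([394., -46.,   9.]), array([755., -98.,  10.]), array([ 375., -322.,   20.])]
```

```bash
cat >> h.py <<'E'
from scipy.spatial.transform import Rotation as Ro
def rel(pos,yaw_y,base=None):
    """shift (m) and turn for TCP at pos, tool down, tool y at angle yaw_y (mod pi), from measured pose"""
    s=observe(); R=Ro.from_rotvec(s['eef_rot']); b=s['tcp_pos'] if base is None else np.array(base)
    y=R.as_matrix()[:,1]; a=np.arctan2(y[1],y[0]); yaw_y=a+(yaw_y-a+np.pi/2)%np.pi-np.pi/2
    c,q=np.cos(yaw_y),np.sin(yaw_y)
    T=Ro.from_matrix(np.array([[-q,c,0],[c,q,0],[0,0,-1]]))
    return (R.inv().apply(np.array(pos)-b)/1000).round(4),(R.inv()*T).as_rotvec().round(4)
E
python3 - <<'E'
from h import *
s=observe();K,R,t=cam('wrist');Rt=Ro.from_rotvec(s['eef_rot']).as_matrix()
print('cam in tool',Rt.T@(-R.T@t-s['tcp_pos']),'axis in tool',(Rt.T@R.T)[:,2].round(3),'x',(Rt.T@R.T)[:,0].round(3))
print(rel((300,300,340),.8)); print(rel((580,-60,340),.03)); print(rel((601,-316,340),.271))
E
```

```text
cam in tool [  74.22562517   -0.49036519 -152.67143637] axis in tool [-0.267  0.001  0.964] x [-0.001  1.    -0.001]
(array([-0.2078, -0.1798, -0.1079]), array([-1.60e-03,  1.00e-04,  4.97e-01]))
(array([-0.5747, -0.4506, -0.1076]), array([-1.500e-03,  7.000e-04,  1.267e+00]))
(array([-0.6641, -0.6914, -0.1072]), array([-1.600e-03,  5.000e-04,  1.026e+00]))
```

Call:
step_arm(
  plan=[0,0,-0.06,0,0,0,0,0,0,-0.108,0,0,0,0,-0.575,-0.451,-0.108,0,0,1.267,0,-0.575,-0.451,-0.108,0,0,1.267,0,-0.575,-0.451,-0.108,0,0,1.267,0,-0.575,-0.451,-0.108,0,0,1.267,0,-0.575,-0.451,-0.108,0,0,1.267,0,-0.575,-0.451,-0.108,0,0,1.267,0,-0.575,-0.451,-0.108,0,0,1.267,0,-0.575,-0.451,-0.108,0,0,1.267,0,-0.575,-0.451,-0.108,0,0,1.267,0,-0.575,-0.451,-0.108,0,0,1.267,0,-0.575,-0.451,-0.108,0,0,1.267,0,-0.575,-0.451,-0.108,0,0,1.267,0,-0.575,-0.451,-0.108,0,0,1.267,0,-0.575,-0.451,-0.108,0,0,1.267,0,-0.575,-0.451,-0.108,0,0,1.267,0,-0.575,-0.451,-0.108,0,0,1.267,0],
)

```text
time: 2.35
tcp_pos: [579.9, -59.0, 341.2]
eef_rot: [2.186, 2.256, 0.001]
force: [0.3, 0.3, -0.1]
opening: 0.997
finger_force: 0.0
```

```bash
python3 - <<'E'
from h import *
im=snap('wrist','w0.png')
cv2.imwrite('pics/w0a.png',cv2.resize(im[:,:,::-1],None,fx=1.25,fy=1.25,interpolation=cv2.INTER_CUBIC))
import pickle; pickle.dump(camera_info('wrist'),open('w0.pkl','wb'))
print(observe()['tcp_pos'],rel((601,-316,140),.271), rel((601,-316,66),.271))
E
```

```text
[580.00888455 -59.1422976  341.20641837] (array([-0.2573,  0.0128,  0.2013]), array([ 0.0007,  0.0003, -0.2396])) (array([-0.2573,  0.0127,  0.2753]), array([ 0.0007,  0.0003, -0.2396]))
```

View pics/w0a.png

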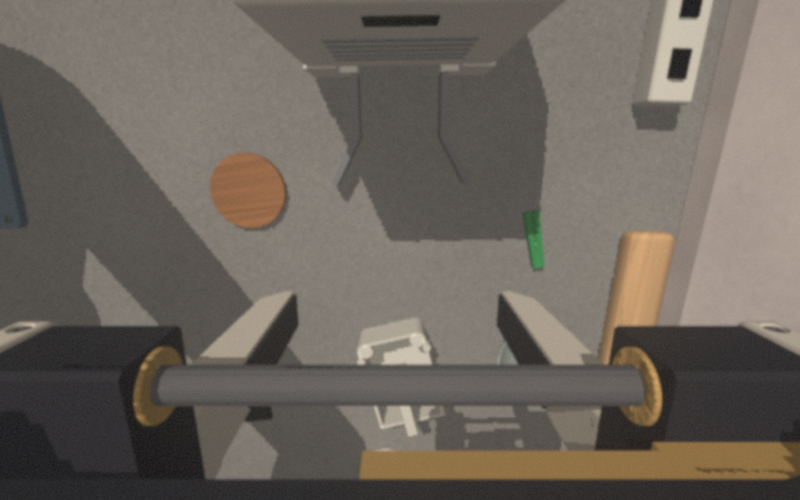

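The picture shows the front base edge from (303,66) to (495,64). The guides show as dark lines at (360,68)–(360,138)–(342,185) and (440,68)–(440,138)–(462,180). I'll enlarge them with more contrast.

```bash
python3 - <<'E'
from h import *
im=cv2.imread('pics/w0.png')[40:160,230:410]
im=np.clip((im.astype(float)-40)*2.2,0,255).astype(np.uint8)
cv2.imwrite('pics/w0b.png',cv2.resize(im,None,fx=4.4,fy=4.4,interpolation=cv2.INTER_CUBIC))
E
```

```text
(no output)
```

View pics/w0b.png

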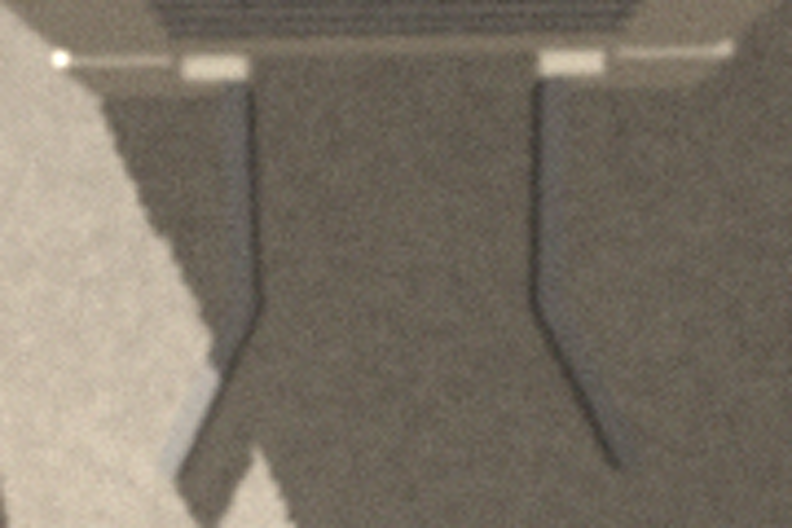

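```bash
python3 - <<'E'
from h import *
un=lambda L,s,o:[((u+.5)/s-.5+o[0],(v+.5)/s-.5+o[1]) for u,v in L]
M=[(-50,46.5,0),(-50,-46.5,0),(-105,76.5,0),(-105,-76.5,0),(-50,46.5,28),(-50,-46.5,28),(-105,76.5,28),(-105,-76.5,28),(20,46.5,0),(20,-46.5,0),(20,100,0),(20,-100,0)]
p=un([(260,297),(533,297),(181,478),(612,464),(250,297),(545,292),(172,478),(622,458)],4.4,(230,40))
P,r=fit('wrist',M[:8],p,[580,74,1.6]);print(P,r.tolist())
P4,r4=fit('wrist',M[:4],p[:4],[580,74,1.6]);print(P4,r4.tolist())
c,s=np.cos(P[2]),np.sin(P[2])
W=np.array(M,float)@np.array([[c,-s,0],[s,c,0],[0,0,1]]).T+[P[0],P[1],0]
print((((proj('wrist',W[8:])-[230,40])+.5)*4.4).round())
for q in [(258,200),(255,110),(533,200),(533,110)]: print(ray('wrist',un([q],4.4,(230,40))[0],0).round(1))
E
```

```text
[577.62887762  77.05996144   1.62438912] [[0.1, 1.3], [-1.2, -0.1], [0.8, -3.0], [-0.3, -2.1], [0.7, 0.9], [-1.9, 0.4], [0.2, -1.3], [0.5, 0.8]]
[578.90942921  76.31440948   1.61116103] [[0.5, 1.5], [-0.8, 0.9], [0.7, -3.1], [-0.4, -0.9]]
[[251.  85.]
 [529.  78.]
 [ 91.  89.]
 [689.  74.]]
[532.8  58.3  -0. ]
[531.6  86.7  -0. ]
[626.7  61.2   0. ]
[625.   89.6   0. ]
```

Call:
step_arm(
  plan=[-0.15,0.007,0.1,0,0,-0.14,0,-0.257,0.0128,0.201,0,0,-0.24,0,-0.257,0.0128,0.201,0,0,-0.24,0,-0.257,0.0128,0.201,0,0,-0.24,0,-0.257,0.0128,0.201,0,0,-0.24,0,-0.257,0.0128,0.201,0,0,-0.24,0,-0.257,0.0128,0.22,0,0,-0.24,0,-0.257,0.0128,0.24,0,0,-0.24,0,-0.257,0.0128,0.26,0,0,-0.24,0,-0.257,0.0128,0.27,0,0,-0.24,0,-0.257,0.0128,0.275,0,0,-0.24,0,-0.257,0.0128,0.275,0,0,-0.24,0],
)

```text
time: 3.9
tcp_pos: [601.2, -316.4, 66.2]
eef_rot: [1.901, 2.5, 0.0]
force: [-0.4, 0.0, -0.1]
opening: 1.002
finger_force: 0.0
```

```bash
python3 - <<'E'
from h import *
im=snap('wrist','w1.png')
cv2.imwrite('pics/w1a.png',im[100:400,100:540,::-1])
print(proj('wrist',[[601,-316,74]]))
E
```

```text
[[318.58521236 262.57012896]]
```

View pics/w1a.png

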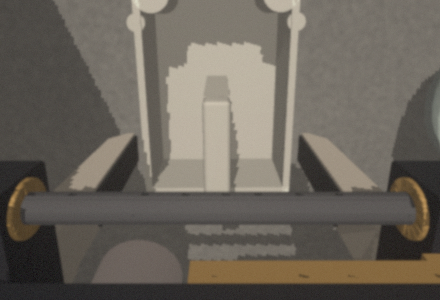

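The bar is centred between the fingers: it sits at crop column 217, midway between the tips at 135 and 300, and looks parallel to them. Closing now, then a small lift.

Call:
step_arm(
  plan=[0,0,0,0,0,0,255,0,0,0,0,0,0,255,0,0,0,0,0,0,255,0,0,0,0,0,0,255,0,0,0,0,0,0,255,0,0,0,0,0,0,255,0,0,-0.01,0,0,0,255,0,0,-0.02,0,0,0,255,0,0,-0.02,0,0,0,255],
)

```text
time: 5.08
tcp_pos: [601.4, -317.6, 88.3]
eef_rot: [1.9, 2.498, -0.001]
force: [-2.7, 0.8, 10.2]
opening: 0.086
finger_force: 5.0
```

```bash
python3 - <<'E'
from h import *
P=np.array([578.5,76]);yaw=1.615;d=np.array([np.cos(yaw),np.sin(yaw)])
s=observe();print(s['tcp_pos'],s['force'],s['opening'],s['finger_force'])
# tray handle -30; place tray origin at machine x=-150 => nose at -85 (20 mm inside tips)
for X in(-190,-150,-140):
    h=P+d*(X-30); print(X,h,rel((h[0],h[1],s['tcp_pos'][2]),yaw+np.pi/2))
E
```

```text
[ 601.437248   -317.64247877   88.2832228 ] [-2.67433191  0.78085874 10.1529659 ] 0.08620392052131239 4.973620735108852
-190 [ 588.22164143 -143.78509888] (array([ 0.1711,  0.0337, -0.0005]), array([0.0016, 0.003 , 0.226 ]))
-150 [ 586.45407026 -103.82417181] (array([ 0.2101,  0.0426, -0.0006]), array([0.0016, 0.003 , 0.226 ]))
-140 [586.01217747 -93.83394004] (array([ 0.2198,  0.0449, -0.0006]), array([0.0016, 0.003 , 0.226 ]))
```

The opening of 0.086 (8 mm) doesn't match a 14 mm bar, so I'll look.

```bash
python3 - <<'E'
from h import *
im=snap('wrist','w2.png'); im2=snap('side','s2.png')
a=im[100:400,100:540,::-1]; b=cv2.resize(im2[180:300,280:440,::-1],None,fx=2.2,fy=2.5)
cv2.imwrite('pics/w2a.png',np.hstack([a,cv2.resize(b,(352,300))]))
s=observe();print(s['tcp_pos'],s['force'],s['opening'],s['finger_force'])
E
```

```text
[ 601.7132267  -317.72109135   88.33311999] [-1.59420306 -0.31754986  9.0321005 ] 0.02003447760958451 4.481845200136831
```

View pics/w2a.png

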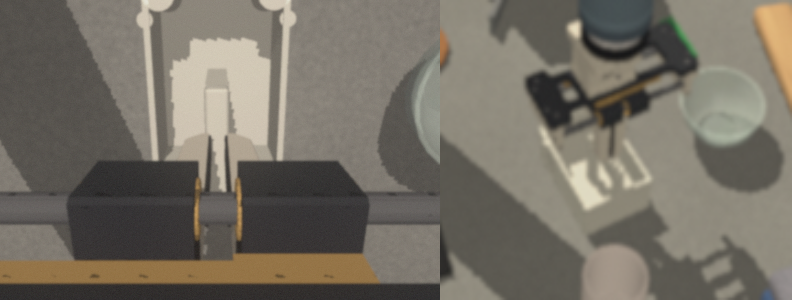

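The fingers had not finished closing when I lifted, and their tips now rest on top of the bar. The tray has stayed on the shelf. I'll rise, open, lower again, and allow more time for closing.

Call:
step_arm(
  plan=[0,0,-0.01,0,0,0,255,0,0,-0.02,0,0,0,0,0,0,-0.02,0,0,0,0,0,0,-0.02,0,0,0,0,0,0,-0.02,0,0,0,0,0,0,-0.02,0,0,0,0,0,0,-0.02,0,0,0,0,0,0,-0.02,0,0,0,0,0,0,-0.02,0,0,0,0,0,0,-0.02,0,0,0,0,0,0,-0.02,0,0,0,0,0,0,-0.02,0,0,0,0],
)

```text
time: 6.68
tcp_pos: [600.8, -316.7, 105.7]
eef_rot: [1.902, 2.5, -0.0]
force: [0.9, -0.8, 0.2]
opening: 0.998
finger_force: 0.0
```

```bash
python3 - <<'E'
from h import *
im=snap('wrist','w3.png'); im2=snap('top','t3.png')
cv2.imwrite('pics/w3a.png',im[90:390,100:540,::-1])
s=observe();print(s['tcp_pos'],s['force'],s['opening'])
P=np.array([592.93,-286.99]);y=1.8419;d=np.array([np.cos(y),np.sin(y)]);n=np.array([-d[1],d[0]])
for x,yy,z in[(3,0,74),(40,-47,44),(40,47,44),(-65,45,45),(-65,-45,45)]: print((x,yy,z),(proj('wrist',[[*(P+d*x+n*yy),z]])-[100,90]).round())
E
```

```text
[ 600.84009071 -316.65252239  105.65920386] [0.59148857 1.04975643 0.04132231] 1.002345062676854
(3, 0, 74) [[219.  94.]]
(40, -47, 44) [[288.  30.]]
(40, 47, 44) [[149.  31.]]
(-65, 45, 45) [[159. 174.]]
(-65, -45, 45) [[278. 173.]]
```

View pics/w3a.png

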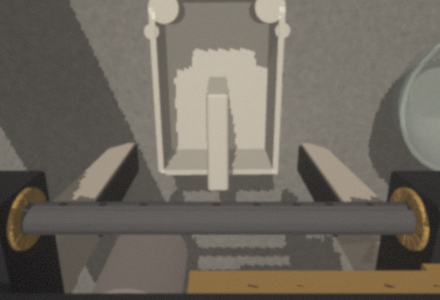

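The tray is where the model puts it, with back corners at (160,173) and (278,173) and the bar front at (218,94), so it hasn't moved. Regripping.

Call:
step_arm(
  plan=[0,0,0.015,0,0,0,0,0,0,0.03,0,0,0,0,0,0,0.04,0,0,0,0,0,0,0.04,0,0,0,255,0,0,0.04,0,0,0,255,0,0,0.04,0,0,0,255,0,0,0.04,0,0,0,255,0,0,0.04,0,0,0,255,0,0,0.04,0,0,0,255,0,0,0.04,0,0,0,255,0,0,0.04,0,0,0,255,0,0,0.04,0,0,0,255,0,0,0.04,0,0,0,255,0,0,0.04,0,0,0,255,0,0,0.04,0,0,0,255,0,0,0.04,0,0,0,255,0,0,0.04,0,0,0,255],
)

```text
time: 8.9
tcp_pos: [600.8, -316.7, 65.6]
eef_rot: [-1.902, -2.5, 0.0]
force: [0.1, -1.4, -0.3]
opening: 0.148
finger_force: 30.0
```

Call:
step_arm(
  plan=[0,0,-0.008,0,0,0,255,0,0,-0.015,0,0,0,255,0.02,0.004,-0.015,0,0,0.03,255,0.05,0.01,-0.015,0,0,0.1,255,0.08,0.017,-0.015,0,0,0.17,255,0.11,0.023,-0.015,0,0,0.227,255,0.14,0.029,-0.015,0,0,0.227,255,0.165,0.034,-0.015,0,0,0.227,255,0.185,0.038,-0.015,0,0,0.227,255,0.2,0.041,-0.015,0,0,0.227,255,0.209,0.0432,-0.015,0,0,0.227,255,0.209,0.0432,-0.015,0,0,0.227,255,0.209,0.0432,-0.015,0,0,0.227,255],
)

```text
time: 10.52
tcp_pos: [586.9, -104.4, 80.7]
eef_rot: [2.173, 2.268, -0.0]
force: [0.2, -0.4, -2.6]
opening: 0.145
finger_force: 30.0
```

```bash
python3 - <<'E'
from h import *
im=snap('wrist','w4.png')
cv2.imwrite('pics/w4a.png',cv2.resize(np.clip((im[0:290,130:510,::-1].astype(float)-30)*1.6,0,255).astype(np.uint8),None,fx=2,fy=2,interpolation=cv2.INTER_CUBIC))
s=observe();print(s['tcp_pos'],s['force'],s['opening'],s['finger_force'])
P=np.array([578.5,76]);y=1.615;d=np.array([np.cos(y),np.sin(y)]);n=np.array([-d[1],d[0]])
for x,yy,z in[(-105,76.5,28),(-105,-76.5,28),(-50,46.5,28),(-50,-46.5,28),(0,46.5,28),(0,-46.5,28)]: print((x,yy,z),((proj('wrist',[[*(P+d*x+n*yy),z]])-[130,0])*2).round())
for x,yy,z in[(-110,47,59),(-110,-47,59)]: print('rib',(x,yy,z),((proj('wrist',[[*(P+d*x+n*yy),z]])-[130,0])*2).round())
E
```

```text
[ 586.88751441 -104.46708539   80.64578152] [ 6.96381753e-01  2.24190835e-03 -2.80143713e+00] 0.14725083546685758 29.9897637963295
(-105, 76.5, 28) [[135. 226.]]
(-105, -76.5, 28) [[614. 225.]]
(-50, 46.5, 28) [[217.  32.]]
(-50, -46.5, 28) [[531.  32.]]
(0, 46.5, 28) [[ 204. -172.]]
(0, -46.5, 28) [[ 543. -173.]]
rib (-110, 47, 59) [[203. 243.]]
rib (-110, -47, 59) [[547. 242.]]
```

View pics/w4a.png

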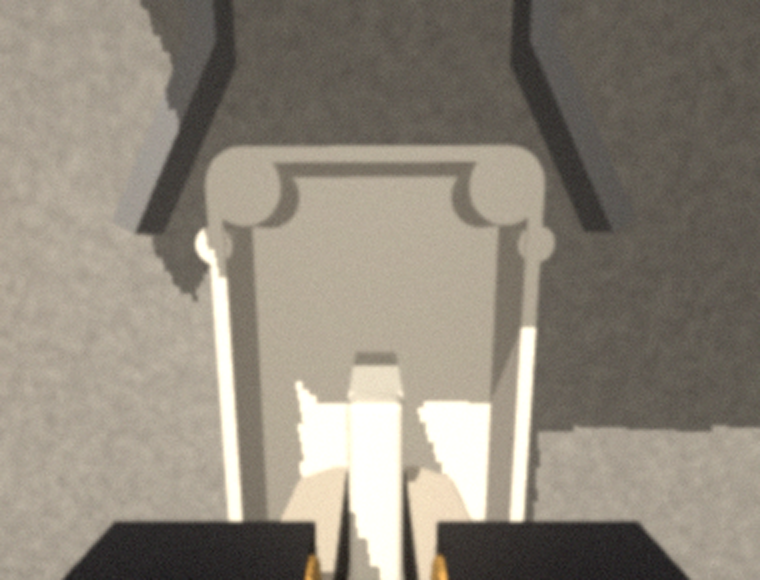

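The tray is centred between the guides: tray edges at 205 and 546, guide inner edges symmetric about 374, and the axes look parallel. Now I'll stand it down, open, and rise.

Call:
step_arm(
  plan=[0,0,0.005,0,0,0,255,0,0,0.01,0,0,0,255,0,0,0.013,0,0,0,255,0,0,0.015,0,0,0,255,0,0,0.015,0,0,0,255,0,0,0.015,0,0,0,0,0,0,0.015,0,0,0,0,0,0,0.015,0,0,0,0,0,0,0.015,0,0,0,0,0,0,0.015,0,0,0,0,0,0,0.015,0,0,0,0,0,0,0.0,0,0,0,0,0,0,-0.02,0,0,0,0,0,0,-0.04,0,0,0,0,0,0,-0.06,0,0,0,0,0,0,-0.06,0,0,0,0],
)

```text
time: 12.58
tcp_pos: [588.2, -104.2, 143.3]
eef_rot: [2.17, 2.265, 0.003]
force: [0.8, 0.3, 0.3]
opening: 1.0
finger_force: 0.0
```

```bash
cat >> h.py <<'E'
P0=np.array([578.5,76.]);YW=1.615;D=np.array([np.cos(YW),np.sin(YW)])
def relm(X,z,tilt):
    """move so that the tip centre (14 mm ahead of TCP) is at machine x=X, height z, tool tilted tips-forward"""
    s=observe(); R=Ro.from_rotvec(s['eef_rot']); xx=np.array([*D,0]); yy=np.array([D[1],-D[0],0])
    T=np.column_stack([xx,yy,[0,0,-1]])@Ro.from_rotvec([0,tilt,0]).as_matrix()
    p=np.array([*(P0+D*X),z])-T[:,2]*14
    return (R.inv().apply(p-s['tcp_pos'])/1000).round(4),(R.inv()*Ro.from_matrix(T)).as_rotvec().round(4)
def where():
    s=observe(); R=Ro.from_rotvec(s['eef_rot']).as_matrix(); p=s['tcp_pos']+R[:,2]*14; q=p[:2]-P0
    f=s['force'][:2]
    print('t',round(s['time'],2),'tip X',(q@D).round(1),'Y',(q@[-D[1],D[0]]).round(1),'z',p[2].round(1),'F along',(f@D).round(1),'lat',(f@[-D[1],D[0]]).round(1),'fz',s['force'][2].round(1),'tilt',np.arctan2(R[:2,2]@D,-R[2,2]).round(3),'yaw',np.arctan2(R[1,1],R[0,1]).round(3),'opn',s['opening'].round(2))
E
python3 - <<'E'
from h import *
where(); print(relm(-250,100,.3)); print(relm(-250,20,.3))
im=snap('wrist','w5.png')
E
```

```text
Traceback (most recent call last):
  File "h.py", line 38, in where
    print('t',round(s['time'],2),'tip X',(q@D).round(1),'Y',(q@[-D[1],D[0]]).round(1),'z',p[2].round(1),'F along',(f@D).round(1),'lat',(f@[-D[1],D[0]]).round(1),'fz',s['force'][2].round(1),'tilt',np.arctan2(R[:2,2]@D,-R[2,2]).round(3),'yaw',np.arctan2(R[1,1],R[0,1]).round(3),'opn',s['opening'].round(2))
                                                                                                                                                                                                                                                                                          ^^^^^^^^^^^^^^^^^^
AttributeError: 'float' object has no attribute 'round'
```

```bash
sed -i "s/s\['opening'\].round(2)/round(s['opening'],2)/" h.py; python3 - <<'E'
from h import *
im=snap('wrist','w5.png')
where(); print(relm(-250,100,.3)); print(relm(-250,20,.3))
# check the tray: fit from bright rim? predicted positions for later comparison
E
```

```text
t 12.62 tip X -180.1 Y -0.9 z 127.9 F along 0.3 lat 0.3 fz 0.8 tilt -0.001 yaw 0.043 opn 1.0
(array([-0.074 , -0.0008,  0.0286]), array([ 0.0024,  0.301 , -0.0008]))
(array([-0.0739, -0.001 ,  0.1086]), array([ 0.0024,  0.301 , -0.0008]))
```

Call:
step_arm(
  plan=[-0.04,0,0.0,0,0.1,0,255,-0.074,-0.001,0.028,0,0.2,0,255,-0.074,-0.001,0.028,0,0.3,0,255,-0.074,-0.001,0.028,0,0.3,0,255,-0.074,-0.001,0.028,0,0.3,0,255,-0.074,-0.001,0.04,0,0.3,0,255,-0.074,-0.001,0.06,0,0.3,0,255,-0.074,-0.001,0.08,0,0.3,0,255,-0.074,-0.001,0.1,0,0.3,0,255,-0.074,-0.001,0.1086,0,0.3,0,255,-0.074,-0.001,0.1086,0,0.3,0,255,-0.074,-0.001,0.1086,0,0.3,0,255],
)

```text
time: 14.12
tcp_pos: [589.4, -178.0, 32.6]
eef_rot: [-2.013, -2.102, -0.305]
force: [-0.2, -0.3, 0.2]
opening: 0.004
finger_force: 0.0
```

```bash
python3 - <<'E'
from h import *
where()
for X in(-225,-215,-150,-100): print(X,relm(X,20,.3))
E
```

```text
t 14.12 tip X -250.1 Y 0.4 z 19.2 F along -0.3 lat 0.2 fz 0.2 tilt 0.299 yaw 0.043 opn 0.0
-225 (array([0.0242, 0.0004, 0.0067]), array([ 0.0013,  0.0006, -0.001 ]))
-215 (array([0.0338, 0.0003, 0.0096]), array([ 0.0013,  0.0006, -0.001 ]))
-150 (array([0.0959, 0.0003, 0.0288]), array([ 0.0013,  0.0006, -0.001 ]))
-100 (array([0.1437, 0.0002, 0.0435]), array([ 0.0013,  0.0006, -0.001 ]))
```

Call:
step_arm(
  plan=[0.0096,0,0.003,0,0,0,255,0.0172,0,0.0053,0,0,0,255,0.021,0,0.0065,0,0,0,255,0.0229,0,0.0071,0,0,0,255,0.0248,0,0.0077,0,0,0,255,0.0267,0,0.0083,0,0,0,255,0.0287,0,0.0089,0,0,0,255,0.0315,0,0.0097,0,0,0,255,0.0344,0,0.0106,0,0,0,255,0.0382,0,0.0118,0,0,0,255,0.042,0,0.013,0,0,0,255,0.0459,0,0.0142,0,0,0,255,0.0497,0,0.0154,0,0,0,255,0.0535,0,0.0165,0,0,0,255,0.0573,0,0.0177,0,0,0,255],
)

```text
time: 16.0
tcp_pos: [586.3, -117.5, 32.1]
eef_rot: [-2.013, -2.101, -0.304]
force: [0.5, -1.4, 0.8]
opening: 0.002
finger_force: 0.8
```

```bash
python3 - <<'E'
from h import *
where()
E
```

```text
t 16.0 tip X -189.5 Y 0.8 z 18.7 F along -1.4 lat -0.4 fz 0.8 tilt 0.3 yaw 0.043 opn 0.0
```

Call:
step_arm(
  plan=[0.0038,0,0.0012,0,0,0,255,0.0076,0,0.0023,0,0,0,255,0.0115,0,0.0035,0,0,0,255,0.0153,0,0.0047,0,0,0,255,0.0191,0,0.0059,0,0,0,255,0.0229,0,0.0071,0,0,0,255,0.0267,0,0.0082,0,0,0,255,0.0306,0,0.0094,0,0,0,255,0.0344,0,0.0106,0,0,0,255,0.0382,0,0.0118,0,0,0,255,0.042,0,0.013,0,0,0,255,0.0459,0,0.0141,0,0,0,255,0.0497,0,0.0153,0,0,0,255,0.0535,0,0.0165,0,0,0,255,0.0573,0,0.0177,0,0,0,255,0.0611,0,0.0189,0,0,0,255,0.065,0,0.02,0,0,0,255,0.0688,0,0.0212,0,0,0,255,0.0726,0,0.0224,0,0,0,255,0.0764,0,0.0236,0,0,0,255],
)

```text
time: 18.5
tcp_pos: [582.9, -37.7, 32.1]
eef_rot: [-2.013, -2.101, -0.304]
force: [0.1, -1.5, -1.0]
opening: 0.006
finger_force: 0.7
```

```bash
python3 - <<'E'
from h import *
where(); print([k for k in observe()])
E
```

```text
t 18.5 tip X -109.6 Y 0.6 z 18.7 F along -1.5 lat -0.1 fz -1.0 tilt 0.3 yaw 0.043 opn 0.01
['time', 'joint_positions', 'joint_vel', 'joint_torque', 'tcp_pos', 'eef_rot', 'force', 'moment', 'finger_force', 'opening']
```

Call:
step_arm(
  plan=[0.0019,0,0.0006,0,0,0,255,0.0038,0,0.0012,0,0,0,255,0.0057,0,0.0018,0,0,0,255,0.0076,0,0.0024,0,0,0,255,0.0096,0,0.003,0,0,0,255,0.0115,0,0.0036,0,0,0,255],
)

```text
time: 19.25
tcp_pos: [582.4, -25.7, 32.1]
eef_rot: [-2.013, -2.101, -0.304]
force: [-0.2, -1.4, 0.5]
opening: 0.001
finger_force: 0.8
```

Call:
step_arm(
  plan=[0.001,0,0.0003,0,0,0,255,0.0019,0,0.0006,0,0,0,255,0.0029,0,0.0009,0,0,0,255],
)

```text
time: 19.62
tcp_pos: [582.2, -22.8, 32.1]
eef_rot: [-2.013, -2.101, -0.304]
force: [0.6, -1.9, -0.4]
opening: 0.004
finger_force: 0.8
```

Call:
step_arm(
  plan=[0.001,0,0.0003,0,0,0,255,0.0019,0,0.0006,0,0,0,255,0.0029,0,0.0009,0,0,0,255],
)

```text
time: 20.0
tcp_pos: [582.1, -19.7, 32.1]
eef_rot: [-2.013, -2.101, -0.304]
force: [0.1, -1.1, 0.4]
opening: 0.004
finger_force: 0.8
```

Call:
step_arm(
  plan=[0.001,0,0.0003,0,0,0,255,0.0019,0,0.0006,0,0,0,255,0.0029,0,0.0009,0,0,0,255],
)

```text
time: 20.38
tcp_pos: [582.0, -16.7, 32.1]
eef_rot: [-2.013, -2.101, -0.304]
force: [-0.0, -0.8, -0.9]
opening: 0.003
finger_force: 0.8
```

Call:
step_arm(
  plan=[0.001,0,0.0003,0,0,0,255,0.0019,0,0.0006,0,0,0,255,0.0029,0,0.0009,0,0,0,255],
)

```text
time: 20.75
tcp_pos: [581.9, -13.7, 32.1]
eef_rot: [-2.013, -2.101, -0.304]
force: [0.3, -1.8, -1.2]
opening: 0.002
finger_force: 0.9
```

Call:
step_arm(
  plan=[0.001,0,0.0003,0,0,0,255,0.0019,0,0.0006,0,0,0,255,0.0029,0,0.0009,0,0,0,255],
)

```text
time: 21.12
tcp_pos: [582.1, -11.8, 32.1]
eef_rot: [-2.014, -2.103, -0.303]
force: [0.1, -7.3, 0.3]
opening: 0.008
finger_force: 3.9
```

Call:
step_arm(
  plan=[0.001,0,0.0003,0,0,0,255,0.0019,0,0.0006,0,0,0,255,0.0029,0,0.0009,0,0,0,255],
)

```text
time: 21.5
tcp_pos: [583.0, -10.2, 32.2]
eef_rot: [-2.016, -2.105, -0.303]
force: [-0.5, -10.4, -1.7]
opening: 0.003
finger_force: 5.1
```

Call:
step_arm(
  plan=[0.001,0,0.0003,0,0,0,255,0.0019,0,0.0006,0,0,0,255],
)

```text
time: 21.75
tcp_pos: [582.6, -7.0, 32.2]
eef_rot: [-2.015, -2.103, -0.305]
force: [0.8, -3.5, -1.0]
opening: 0.008
finger_force: 2.2
```

Call:
step_arm(
  plan=[0.0005,0,0.0002,0,0,0,255,0.001,0,0.0003,0,0,0,255],
)

```text
time: 22.0
tcp_pos: [581.3, -3.9, 32.1]
eef_rot: [-2.012, -2.1, -0.305]
force: [0.3, -1.9, -0.4]
opening: 0.007
finger_force: 0.8
```

Call:
step_arm(
  plan=[0.0005,0,0.0002,0,0,0,255,0.001,0,0.0003,0,0,0,255],
)

```text
time: 22.25
tcp_pos: [581.3, -3.7, 32.1]
eef_rot: [-2.012, -2.102, -0.304]
force: [0.4, -4.5, 0.9]
opening: 0.005
finger_force: 2.0
```

Call:
step_arm(
  plan=[0.0005,0,0.0002,0,0,0,255,0.001,0,0.0003,0,0,0,255,0.001,0,0.0003,0,0,0,255],
)

```text
time: 22.62
tcp_pos: [581.3, -3.5, 32.1]
eef_rot: [-2.013, -2.102, -0.303]
force: [-1.5, -7.6, 1.2]
opening: 0.006
finger_force: 3.2
```

Call:
step_arm(
  plan=[0.0005,0,0.0002,0,0,0,255,0.001,0,0.0003,0,0,0,255,0.001,0,0.0003,0,0,0,255],
)

```text
time: 23.0
tcp_pos: [581.4, -3.4, 32.1]
eef_rot: [-2.014, -2.103, -0.302]
force: [-1.4, -8.7, 2.1]
opening: 0.003
finger_force: 4.6
```

Call:
step_arm(
  plan=[0.0005,0,0.0002,0,0,0,255,0.001,0,0.0003,0,0,0,255,0.001,0,0.0003,0,0,0,255],
)

```text
time: 23.38
tcp_pos: [581.4, -3.2, 32.1]
eef_rot: [-2.015, -2.104, -0.3]
force: [-2.8, -12.7, 2.8]
opening: 0.004
finger_force: 6.1
```

Call:
step_arm(
  plan=[-0.003,0,-0.0009,0,0,0,255,-0.006,0,-0.0018,0,0,0,255,-0.012,0,-0.0036,0,0,0,255,-0.022,0,-0.0067,0,0,0,255,-0.035,0,-0.0107,0,0,0,255,-0.045,0,-0.0138,0,0,0,255,-0.05,0,-0.04,0,0,0,255,-0.05,0,-0.08,0,0,0,255,-0.05,0,-0.12,0,0,0,255,-0.05,0,-0.15,0,0,0,255,-0.05,0,-0.15,0,0,0,255,-0.05,0,-0.15,0,0,0,255],
)

```text
time: 24.88
tcp_pos: [584.6, -92.4, 159.6]
eef_rot: [-2.012, -2.1, -0.303]
force: [0.1, -0.1, -0.5]
opening: 0.003
finger_force: 0.0
```

```bash
python3 - <<'E'
from h import *
where()
im=snap('wrist','w6.png');im2=snap('top','t6.png')
g=cv2.cvtColor(im,cv2.COLOR_RGB2GRAY).astype(float)
# predicted front rim & bar back-end rows if home (tray origin X from stop) 
n=np.array([-D[1],D[0]])
for X in(0,2,5,8,-3):
    W=[[*(P0+D*(X-65)+n*y),z] for y,z in((0,74),(-30,45),(30,45),(-30,0))]; print(X,proj('wrist',W).round(1).tolist())
d=np.abs(cv2.imread('pics/t6.png').astype(int)-cv2.imread('pics/t0.png')).sum(2)
for nm,(u,v) in dict(bowl=(382,118),cup=(472,191),coaster=(302,262),peg=(324,127),door=(412,271)).items(): print(nm,d[v-8:v+8,u-8:u+8].mean().round(1))
E
```

```text
t 24.88 tip X -164.3 Y 1.3 z 146.2 F along -0.1 lat -0.0 fz -0.5 tilt 0.301 yaw 0.043 opn 0.0
0 [[319.9, 117.1], [352.3, 126.7], [287.1, 126.8], [347.5, 138.3]]
2 [[319.9, 114.7], [352.3, 124.5], [287.1, 124.6], [347.5, 136.4]]
5 [[319.9, 111.1], [352.2, 121.3], [287.1, 121.4], [347.5, 133.6]]
8 [[319.9, 107.5], [352.2, 118.1], [287.1, 118.2], [347.5, 130.8]]
-3 [[319.9, 120.7], [352.3, 129.9], [287.1, 130.0], [347.6, 141.1]]
bowl 164.4
cup 71.6
coaster 100.9
peg 120.2
door 14.8
```

```bash
python3 - <<'E'
from h import *
g=cv2.cvtColor(cv2.imread('pics/w6.png'),cv2.COLOR_BGR2GRAY)
for u in(287,352,320): print(u,list(zip(range(100,160,2),g[100:160:2,u-2:u+3].mean(1).round().astype(int).tolist())))
for u in (127,): print('row',[(c,int(x)) for c,x in zip(range(265,376,4),g[u-1:u+2,265:376:4].mean(0))])
E
```

```text
287 [(100, 143), (102, 145), (104, 145), (106, 144), (108, 145), (110, 144), (112, 145), (114, 145), (116, 145), (118, 145), (120, 144), (122, 145), (124, 145), (126, 146), (128, 140), (130, 116), (132, 107), (134, 107), (136, 107), (138, 105), (140, 105), (142, 98), (144, 97), (146, 97), (148, 97), (150, 96), (152, 95), (154, 96), (156, 95), (158, 97)]
352 [(100, 144), (102, 144), (104, 144), (106, 145), (108, 144), (110, 145), (112, 145), (114, 143), (116, 144), (118, 144), (120, 146), (122, 145), (124, 144), (126, 145), (128, 129), (130, 107), (132, 107), (134, 106), (136, 107), (138, 105), (140, 96), (142, 91), (144, 96), (146, 97), (148, 95), (150, 93), (152, 94), (154, 96), (156, 96), (158, 95)]
320 [(100, 145), (102, 144), (104, 145), (106, 145), (108, 145), (110, 145), (112, 146), (114, 144), (116, 133), (118, 112), (120, 108), (122, 107), (124, 107), (126, 122), (128, 136), (130, 110), (132, 106), (134, 107), (136, 106), (138, 106), (140, 101), (142, 96), (144, 96), (146, 97), (148, 96), (150, 96), (152, 95), (154, 94), (156, 97), (158, 97)]
row [(265, 92), (269, 78), (273, 143), (277, 141), (281, 143), (285, 143), (289, 144), (293, 142), (297, 141), (301, 142), (305, 142), (309, 141), (313, 130), (317, 131), (321, 130), (325, 129), (329, 141), (333, 140), (337, 142), (341, 141), (345, 138), (349, 139), (353, 138), (357, 138), (361, 137), (365, 134), (369, 96), (373, 90)]
```

The camera puts the tray's front wall at rows 129 and 128. That is square to the machine and about 2.5 mm nearer than mid setting, matching where the stop was felt, so I'm handing in.

```bash
python3 -c "
from cell import *
print(sign_off())"
```

```text
the job is handed in; nothing more can be done
None
```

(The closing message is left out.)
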